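Cure two lamp repairs with a hand-held curing light

ROBOT

A 6-joint arm with a two-finger parallel gripper is mounted at the origin on the work surface. World frame = base frame: x ahead of the robot, y to its left, z up, the work surface at z = 0. Lengths are in m, angles in rad, forces in N, time in s.
With the tool pointing down it reaches from about 0.375 to 0.975 m from the base axis. Payload 3.8 kg.
Tool frame: the origin (TCP) lies on the mounting face of the last link; the fingertips stand 173 mm ahead of it and the grasp point (between the pads) lies 155 mm ahead of it; z points along the fingers, y is the direction in which the jaws open and shut (so a half turn about z gives the same grasp; the last joint's range is limited). The gripper opens to 85 mm and grips with 20 to 120 N. Pads are 22 mm wide; open, the fingers measure 114 mm over their backs; the gripper's body (76 mm by 85 mm) begins 54 mm behind the grasp point. The pads swing forward as they close: fully open they stand 13 mm farther back than shut.
Start: joints at [-1.383, 0.264, 1.604, -0, 1.274, -0.037], TCP at [0.15, -0.658, 0.405] pointing down, gripper open.
Joint ranges: [-2.63, 2.63], [-0.94, 2.18], [0.31, 2.57], [-1.31, 4.45], [0, 2.66], [-2.55, 2.55]. Speed limits (rad/s): [2.57, 2.57, 3.14, 3.14, 3.14, 3.14].

INTERFACE

Orientations are given as a rotation vector (axis times angle).
In Python, from workcell import bot gives the robot as it stands.
- The arm moves only by the shell command python3 -m jog 'ROWS' [FORCE]. ROWS is JSON, a list that holds one entry, the list of rows, each a list of 7 numbers: the closure, from 0 (fully open) to 1 (shut), then the shift along the tool's x, y, z in cm, then the turn, a rotation vector about the tool's x, y, z in rad. A call has 1 to 12 rows; each row is the pose to reach, as a shift and turn from the pose commanded when the call began, along the tool's axes at that moment; what a row does not reach only later rows make up. A row lasts 1/8 s, in which the tool goes at most 62.5 mm and 10.7 degrees, less where a joint would pass 70% of its speed; a pose out of reach is approached as far as the arm can. A call with a gripper value outside its range is refused whole. The fingers move at their own pace and stop on an object; FORCE is the grip in N (left out, the last holds). Time passes only in rows, so rows that repeat a pose let the fingers close. It gives the time, the measured TCP pose, the force and the opening at its end, in the units of the state.
- bot.read_state(): the state, without advancing time (a new reading comes with each control period).
- bot.read_camera(name): name is "scene" or "top" or "wrist"; returns the picture (480x640x3 uint8, red, green, blue); there is no depth.
- bot.camera_model(name): a dict with "intrinsics" (3x3 intrinsics, pixels), "rvec" (rotation vector, rad) and "tvec" (3), from world to camera coordinates, as OpenCV has them. Camera axes: x right, y down, z forward; pixel columns grow to the right and rows downward; lengths in m; the calibration is good to about 2 mm. The wrist camera is an equidistant fisheye: a pixel r from the principal point sees the ray r / f radians off the axis. A picture is of the moment at which its call begins: read the wrist's pose just before it. camera_model takes no time and is no camera call; for the wrist camera it gives the pose at the moment of the call.
- bot.finish_job(): hands the job in, once; it reports no verdict.
The state is a dict: "time": time; "q": joint angles; "joint_vel": joint speeds; "joint_torque": joint torques, N m; "tool_pos": TCP position; "tcp_rot": TCP orientation; "wrist_force": force on the tool from outside, world axes, zero at the start; "torque": the same for the moment, N m; "width": opening from 0.0 (shut) to 1.0 (fully open).
Only numpy, scipy, OpenCV 4.12 (cv2) and the standard library are available. Lean on these libraries where they do the work, as an engineer would, in place of code of your own. Each camera call takes 0.05 s, during which the arm holds its last target.

TASK

Pick up the curing light by its grip, aim it squarely at the filled crack in the sloping tail lamp, lengthways along the crack and centred on it with its window about 20 mm off the lens, and hold it steady there for about three seconds. Then carry it over the divider screen into the open headlamp housing and finish with it still in the gripper, held still and level, hovering about 15 mm above the middle of the crack in the housing floor and lined up along that crack. The light must not knock against the lamps or the screen, and everything else on the bench stays where it is.

Things in the scene. Friction and masses are not known exactly. Their poses are not given: they have to be found in the camera images.
- light_grip (a point): Curing light, hand-held, about 240 g, standing upright on its window. Aluminium head 84 (x) by 40 (y) mm, 24 mm high; above it a straight black grip 44 mm long (x), 26 mm thick (y), from 24 to 124 mm above the underside. This point: middle of the grip, 96 mm above the underside; pinch the 26 mm thickness (along y) here. z points up, from window to grip.
- light_face (a point): Centre of the curing light's underside (the light window, 76 x 32 mm), 96 mm below light_grip; same axes. The light shines along -z. Either end of the light may face either way.
- tail: Fixed tail lamp with a red lens on a sloping stand, base 120 x 85 mm. The slab, 130 mm (x) by 90 mm, leans 0.45 rad from horizontal towards its own -y, the low side, which faces roughly to the robot. Origin under the base's centre; highest edge about 100 mm up. The curing light and the tail lamp stand in either order, one left on the bench and one in the middle.
- tail_crack: Pale filled crack, about 64 x 8 mm, in the middle of the tail lamp's sloping lens. Origin at its centre on the surface, about 76 mm above the bench; x along the crack, z straight out of the lens (leaning 0.45 rad from vertical).
- housing: Open headlamp housing, a black tub on the robot's right, fixed, 220 mm (x) by 150 mm (y), walls 4 mm thick and 60 mm high; a shiny round reflector bowl of 92 mm diameter and 51 mm high fills its +x half. Origin under its centre on the bench.
- housing_crack: Pale filled crack, about 74 x 9 mm, on the flat grey floor in the half of the housing without the bowl (48 mm from the housing's centre along its -x). Origin at its centre, 8 mm above the bench; x along the crack (across the housing), z up. Free room above it: 142 mm along the crack; across it, 58 mm from its middle to the end wall and 54 mm to the bowl's rim.
- screen: Fixed divider screen, an upright aluminium sheet 240 mm long (x), 4 mm thick, 132 mm high with its rubber edge, standing between the housing and the rest. Origin under its centre.
- tape: Bystander: roll of paper tape lying flat, 90 mm diameter, 24 mm high. Origin under its centre.
- driver: Bystander: screwdriver lying on the bench, along its x. Origin at its underside.
- cleaner: Bystander: white bottle, 60 mm diameter, 160 mm tall. Origin under its centre.
- filler: Bystander: metal can, 64 mm diameter, 70 mm tall. Origin under its centre.
- clips: Bystander: open grey tray 120 x 90 x 45 mm. Origin under its centre.
- bulb_box: Bystander: cardboard bulb box 50 x 60 x 60 mm high. Origin under its centre.
- brush: Bystander: brush lying on the bench along its x. Origin at its underside.
Not all that is in view belongs to the job. What is meant by the tail is not green, and is the larger of those in its own colour.

How it is judged:
By the outcome, as a careful person would: the job done as asked, in the order asked, and still so for the second after the job is handed in, while the arm keeps its last pose, push and grip.
It also fails if it takes over 58 s, if anything falls off the work surface, if the arm or the gripper's body presses on something with over 40 N, if the wrist force passes 120 N, or if a joint passes its speed limit or range.

## Working session

There is one attempt and no reset: what is moved stays moved. The work goes in short steps, Python scripts to look and compute and a shell command to move; the robot and the scene stay as the last step left them, time stands still between calls to the robot, and variables do not carry over. Pictures are saved under pics/ and viewed, and the job is handed in when it is done.

```bash
ls; mkdir -p pics; python3 - <<'E'
from workcell import bot
import cv2
for n in ("scene","top","wrist"):
    m=bot.camera_model(n); im=bot.read_camera(n); cv2.imwrite(f"pics/{n}0.png",im[:,:,::-1]); print(n,m)
print(bot.read_state())
E
```

```text
pics
scene {'intrinsics': array([[450.99068539,   0.        , 319.18437006],
       [  0.        , 450.99068539, 235.35953141],
       [  0.        ,   0.        ,   1.        ]]), 'rvec': array([ 0.7872839 ,  2.61001137, -1.0784353 ]), 'tvec': array([ 0.43325527, -0.18825427,  1.30632331])}
top {'intrinsics': array([[438.32219566,   0.        , 314.58274387],
       [  0.        , 438.32219566, 232.31960234],
       [  0.        ,   0.        ,   1.        ]]), 'rvec': array([ 2.14267913, -2.16773243,  0.14912635]), 'tvec': array([0.09709689, 0.5495335 , 1.02143677])}
wrist {'intrinsics': array([[371.64829954,   0.        , 314.93244844],
       [  0.        , 371.64829954, 241.35313626],
       [  0.        ,   0.        ,   1.        ]]), 'rvec': array([-2.26039546,  1.80049942,  0.28185612]), 'tvec': array([-0.67254344, -0.03987588,  0.38049804])}
{'time': 0.15, 'q': array([-1.38292154e+00,  2.64568688e-01,  1.60505241e+00,  1.03329877e-05,
        1.27369455e+00, -3.68933253e-02]), 'joint_vel': array([ 0.0003818 , -0.00261126, -0.00386193,  0.00034928,  0.00012126,
        0.00105114]), 'joint_torque': array([ 3.44462551e-04, -5.15906918e+01, -3.67959809e+01, -8.83828716e-05,
        7.98164372e-03,  1.81031987e-05]), 'tool_pos': array([ 0.15039977, -0.65776375,  0.40365973]), 'tcp_rot': array([-3.12006664e+00, -3.52124689e-01,  1.88544178e-04]), 'wrist_force': array([ 0.31281291, -0.64637783, -0.20828056]), 'torque': array([-0.00976749,  0.01133544, -0.00026727]), 'width': 1.0025975222290546}
```

View pics/scene0.png

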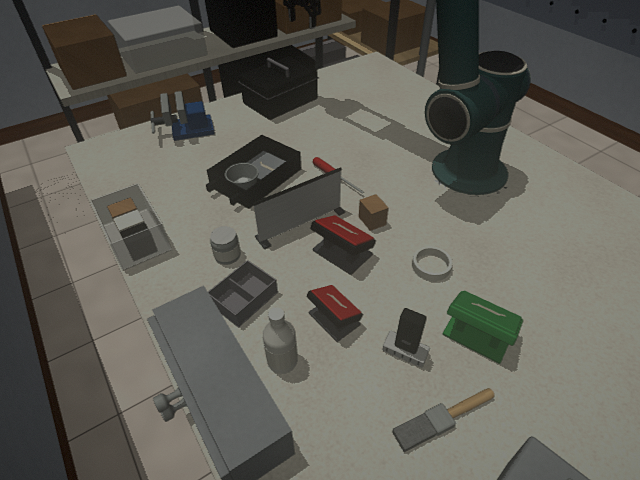

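View pics/top0.png

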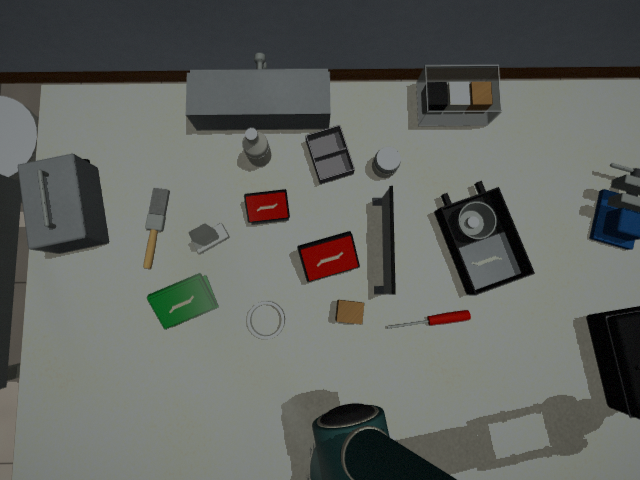

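View pics/wrist0.png

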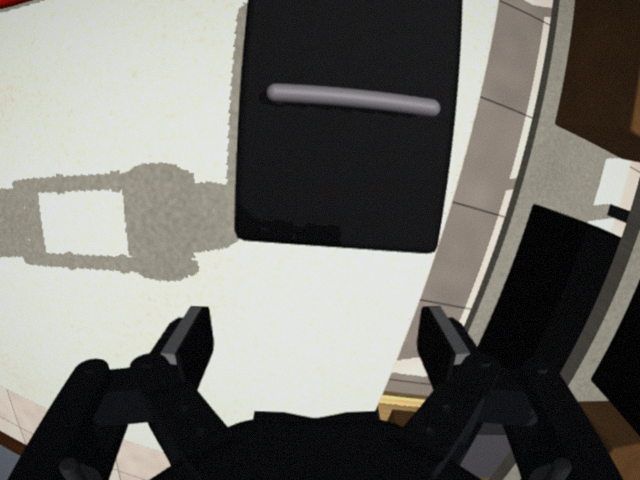

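Top view candidates for the tail are the larger red lamp at (328,257), a smaller red lamp at (267,207) and a green one at (182,301). The larger red one fits. The curing light is at (208,237), the housing at (484,240) and the screen at (388,242). Next I'll check enlarged crops.

```bash
cat > h.py <<'E'
import numpy as np, cv2
from workcell import bot
from scipy.spatial.transform import Rotation as R
def cam(n):
    m=bot.camera_model(n); return m["intrinsics"],R.from_rotvec(m["rvec"]).as_matrix(),np.array(m["tvec"])
def ray(n,uv,c=None):
    K,Rm,t=c or cam(n)
    x=(uv[0]-K[0,2])/K[0,0]; y=(uv[1]-K[1,2])/K[1,1]
    if n=="wrist":
        r=np.hypot(x,y); d=np.array([np.sin(r)*x/max(r,1e-9),np.sin(r)*y/max(r,1e-9),np.cos(r)])
    else: d=np.array([x,y,1.])
    d=Rm.T@d; return -Rm.T@t, d/np.linalg.norm(d)
def onz(n,uv,z,c=None):
    o,d=ray(n,uv,c); return o+d*(z-o[2])/d[2]
def proj(n,p,c=None):
    K,Rm,t=c or cam(n); q=Rm@np.asarray(p)+t
    if n=="wrist":
        th=np.arctan2(np.hypot(q[0],q[1]),q[2]); f=th/max(np.hypot(q[0],q[1]),1e-9); return np.array([K[0,0]*q[0]*f+K[0,2],K[1,1]*q[1]*f+K[1,2]])
    return np.array([K[0,0]*q[0]/q[2]+K[0,2],K[1,1]*q[1]/q[2]+K[1,2]])
def tri(r1,r2):
    (o1,d1),(o2,d2)=r1,r2
    s=np.linalg.lstsq(np.stack([d1,-d2],1),o2-o1,rcond=None)[0]
    a=o1+s[0]*d1;b=o2+s[1]*d2; return (a+b)/2,np.linalg.norm(a-b)
E
python3 - <<'E'
from h import *
im=cv2.imread("pics/top0.png"); sc=cv2.imread("pics/scene0.png")
a=cv2.resize(im[200:290,140:260],None,fx=3.3,fy=3.3,interpolation=2)
b=cv2.resize(im[180:300,285:405],None,fx=2.47,fy=2.47,interpolation=2)
c=cv2.resize(sc[275:375,370:530],None,fx=2.5,fy=2.5,interpolation=2)
d=cv2.resize(sc[200:300,290:450],None,fx=2.5,fy=2.5,interpolation=2)
cv2.imwrite("pics/c1.png",np.vstack([np.hstack([cv2.resize(a,(400,297)),cv2.resize(b,(400,297))]),np.hstack([c,d])]))
hs=cv2.cvtColor(im,cv2.COLOR_BGR2HSV)
red=cv2.inRange(hs,(0,120,80),(10,255,255))|cv2.inRange(hs,(170,120,80),(180,255,255))
cs,_=cv2.findContours(red,0,2)
for k in cs:
    if cv2.contourArea(k)>200:
        r=cv2.minAreaRect(k); print(r)
o,_=ray("top",(320,240)); print(o, ray("scene",(320,240)))
E
```

```text
((449.6581115722656, 317.5013732910156), (9.721667289733887, 40.96617126464844), 81.02737426757812)
((329.3302001953125, 257.9056396484375), (31.86764907836914, 51.78493118286133), 74.05460357666016)
((266.3970642089844, 206.60804748535156), (25.064472198486328, 39.23965835571289), 83.41805267333984)
[0.41067158 0.09725747 1.08472936] (array([0.93408299, 0.64605628, 0.79983163]), array([-0.37828167, -0.58474425, -0.71761908]))
```

View pics/c1.png

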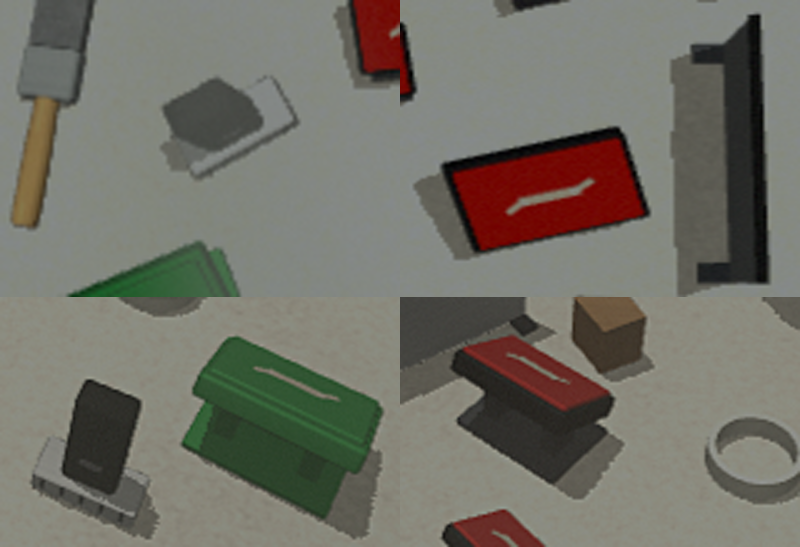

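Crops confirm it: the red lamp at (328,257) is the larger red one, with its low side towards the robot. Now I'll measure the cracks and the light.

```bash
python3 - <<'E'
from h import *
top=cv2.imread("pics/top0.png"); sc=cv2.imread("pics/scene0.png")
def crack(im,box,th):
    x0,y0,x1,y1=box; c=im[y0:y1,x0:x1].astype(int)
    m=((c[:,:,1]>th)).astype(np.uint8)
    n,l,s,ce=cv2.connectedComponentsWithStats(m)
    i=1+np.argmax(s[1:,4]); ys,xs=np.nonzero(l==i)
    p=np.c_[xs+x0,ys+y0].astype(np.float32)
    r=cv2.minAreaRect(p); v=np.linalg.eigh(np.cov(p.T))[1][:,1]
    # end pts extreme along v
    s_=p@v; k1=p[s_<s_.min()+2].mean(0);k2=p[s_>s_.max()-2].mean(0)
    return p.mean(0),np.array(r[0]),k1,k2,len(p)
for nm,tb,sb,z in (("tail",(310,244,352,274),(325,215,368,240),.076),("house",(466,248,505,272),None,.008)):
    a=crack(top,tb,70 if nm=="tail" else 110);print(nm,"top px",[np.round(q,1) for q in a])
    P=[onz("top",q,z) for q in a[:4]]
    print(" on plane",np.round(P,4).tolist())
    if sb:
        b=crack(sc,sb,70); print(" sc px",[np.round(q,1) for q in b])
        print(" tri",tri(ray("top",a[0]),ray("scene",b[0])),tri(ray("top",a[1]),ray("scene",b[1])))
        for i in(2,3):
            for j in (2,3): print("  ",i,j,tri(ray("top",a[i]),ray("scene",b[j])))
x=[onz("top",q,.024) for q in ((220.5,223.1),(229.4,236.7),(199.1,253.5))]
print("head",np.round(x,4), np.linalg.norm(x[1]-x[0]),np.linalg.norm(x[2]-x[1]))
c=[onz("top",q,.024) for q in ((220.5,223.1),(199.1,253.5))];print("ctr",np.mean(c,0))
# tail red corners
cv2.imwrite("pics/hc.png",cv2.resize(top[170:310,360:550],(760,560),interpolation=2))
E
```

```text
tail top px [array([329.3, 258.8], dtype=float32), array([329.6, 258.8]), array([341.4, 252.8], dtype=float32), array([317.8, 264.3], dtype=float32), np.int64(89)]
 on plane [[0.4834, 0.0579, 0.076], [0.4833, 0.057, 0.076], [0.4969, 0.0296, 0.076], [0.471, 0.0844, 0.076]]
 sc px [array([354.4, 221.6], dtype=float32), array([354.1, 219.5]), array([366.6, 231.4], dtype=float32), array([337. , 215.2], dtype=float32), np.int64(259)]
 tri (array([0.47525853, 0.06475535, 0.10042842]), np.float64(0.017331502529057043)) (array([0.4751795 , 0.06379658, 0.10610831]), np.float64(0.01627125398102992))
   2 2 (array([0.47054917, 0.05818017, 0.07245238]), np.float64(0.07807545396856143))
   2 3 (array([0.49301522, 0.03286993, 0.10315628]), np.float64(0.004259557145840204))
   3 2 (array([0.46279463, 0.09186083, 0.08523946]), np.float64(0.021205299813300705))
   3 3 (array([0.48711004, 0.06973664, 0.1246423 ]), np.float64(0.048711401918690146))
house top px [array([485.8, 260.6], dtype=float32), array([486.1, 260.7]), array([500.2, 258.2], dtype=float32), array([472., 263.], dtype=float32), np.int64(110)]
 on plane [[0.4795, -0.3301, 0.008], [0.4792, -0.3307, 0.008], [0.485, -0.3659, 0.008], [0.4739, -0.2957, 0.008]]
head [[0.5776 0.3205 0.024 ]
 [0.5439 0.2982 0.024 ]
 [0.5037 0.371  0.024 ]] 0.040417718840616054 0.0831351283397149
ctr [0.54064176 0.34574221 0.024     ]
```

View pics/hc.png

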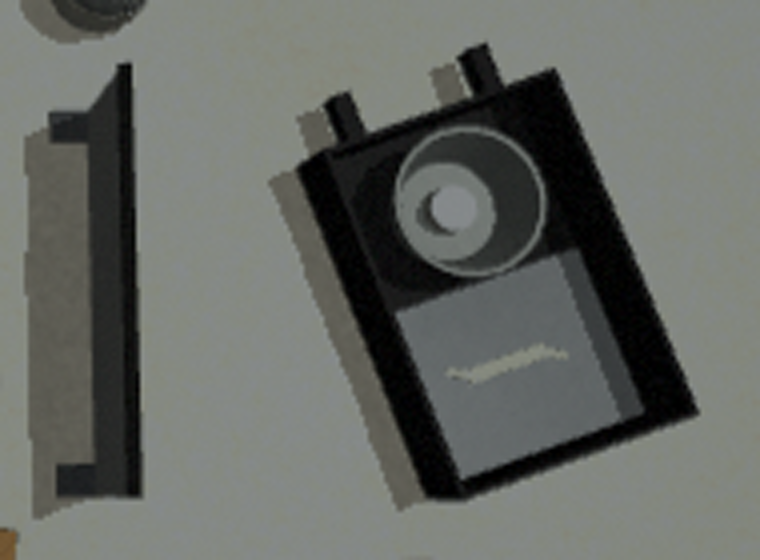

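```bash
cat >> h.py <<'E'
def pose():
    s=bot.read_state(); return np.array(s["tool_pos"]),R.from_rotvec(s["tcp_rot"]).as_matrix(),s
def Rdown(xang,tilt_n=None):
    x=np.array([np.cos(xang),np.sin(xang),0]); z=np.array([0,0,-1.]); return np.stack([x,np.cross(z,x),z],1)
def delta(Pt,Rt):
    p,Rm,s=pose(); return np.round(Rm.T@(Pt-p)*100,2), np.round(R.from_matrix(Rm.T@Rt).as_rotvec(),3)
E
python3 - <<'E'
from h import *
p,Rm,s=pose(); K,Rc,t=cam("wrist")
print("cam in tool cm",Rm.T@(-Rc.T@t-p)*100,"R",np.round(Rm.T@Rc.T,3))
# body-based angles from top view
P=lambda q,z:onz("top",(q[0]/4+360,q[1]/4+170),z)
tl,tr,br,bl=[P(q,.06) for q in((325,152),(555,70),(697,410),(465,497))]
for a,b in((tl,tr),(tr,br),(br,bl),(bl,tl)): d=b-a;print(np.linalg.norm(d),np.degrees(np.arctan2(d[1],d[0])))
c=(tl+tr+br+bl)/4;print("housing c",c)
# screen top ends z=.132
print("screen",P((126,65),.132),P((138,495),.132))
top=cv2.imread("pics/top0.png");hs=cv2.cvtColor(top,cv2.COLOR_BGR2HSV)
red=cv2.inRange(hs,(0,120,80),(10,255,255))|cv2.inRange(hs,(170,120,80),(180,255,255))
cs,_=cv2.findContours(red,0,2)
k=[k for k in cs if cv2.pointPolygonTest(k,(330,250),False)>0][0]
ap=cv2.approxPolyDP(k,4,True)[:,0];print(ap)
print(delta(np.array([.42,-.33,.45]),Rdown(np.radians(112))))
E
```

```text
cam in tool cm [ 7.72082948 -0.10712618  3.06340022] R [[ 0.    -0.953 -0.302]
 [ 1.     0.001 -0.001]
 [ 0.001 -0.302  0.953]]
0.14856209472677928 -70.99595794246898
0.21528847313562363 -161.21280983312718
0.14702374203886978 109.32029896277128
0.21609967634723828 19.196471403376798
housing c [ 0.5246437  -0.31656376  0.06      ]
screen [ 0.63936767 -0.08114168  0.132     ] [ 0.4023905 -0.0792725  0.132    ]
[[350 236]
 [301 250]
 [309 280]
 [357 266]]
(array([ 33.59, -25.95,  -4.59]), array([-1.00e-03, -2.00e-03, -1.73e+00]))
```

```bash
python3 - <<'E'
from h import *
print(delta(np.array([.496,-.378,.40]),Rdown(np.radians(109.3))))
E
```

```text
(array([ 39.93, -19.57,   0.4 ]), array([-1.000e-03, -2.000e-03, -1.683e+00]))
```

```bash
python3 -m jog '[[[0,5,-2.5,0,0,0,-0.18],[0,10,-5,0,0,0,-0.36],[0,15,-7.5,0,0,0,-0.54],[0,20,-10,0,0,0,-0.72],[0,25,-12.5,0,0,0,-0.9],[0,30,-15,0,0,0,-1.08],[0,35,-17.5,0,0,0,-1.26],[0,39.9,-19.6,0.4,0,0,-1.44],[0,39.9,-19.6,0.4,0,0,-1.62],[0,39.9,-19.6,0.4,0,0,-1.683],[0,39.9,-19.6,0.4,0,0,-1.683]]]'
python3 - <<'E'
from h import *
p,Rm,s=pose(); c=cam("wrist"); im=bot.read_camera("wrist"); cv2.imwrite("pics/w1.png",im[:,:,::-1]); np.savez("w1.npz",K=c[0],R=c[1],t=c[2]); print(p,s["q"],s["time"], np.degrees(np.arctan2(Rm[1,0],Rm[0,0])))
E
```

```text
time: 1.52
tool_pos: [0.4958, -0.3777, 0.4002]
tcp_rot: [-1.817, -2.562, -0.0]
wrist_force: [-0.3, 0.3, -1.2]
width: 1.0
[ 0.49582915 -0.37769113  0.40021365] [-6.90922542e-01  1.70248945e-01  1.72510886e+00 -2.73598979e-05
  1.24704726e+00 -1.02762324e+00] 1.525 109.2920193873879
```

View pics/w1.png

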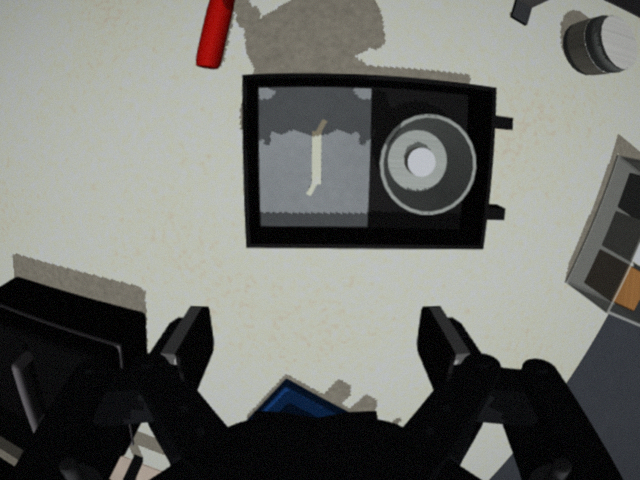

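Wrist view: crack spans (322,122)–(311,194), with its centre near (316,158). The tub rim corners are (243,76), (495,88), (484,247) and (247,246).

```bash
python3 - <<'E'
from h import *
d=np.load("w1.npz"); c=(d["K"],d["R"],d["t"])
for q in((322,122),(311,194),(316.5,158)): print(np.round(onz("wrist",q,.008,c),4))
# floor edges z=.008: left side & pts
f=[onz("wrist",q,.008,c) for q in ((259,130),(260,226),(368,227),(371,130))]
for a,b in((0,1),(2,3),(1,2)): v=f[b]-f[a];print("floor",np.linalg.norm(v),np.degrees(np.arctan2(v[1],v[0])))
r=[onz("wrist",q,.06,c) for q in ((243,76),(495,88),(484,247),(247,246))]
for i in range(4): v=r[(i+1)%4]-r[i];print(np.linalg.norm(v),np.degrees(np.arctan2(v[1],v[0])))
print(np.mean(r,0))
# next: view tail
ang=np.radians(107); n=np.array([.4834,.0579]); tx=np.array([np.cos(ang),np.sin(ang)])
P=np.array([*(n-.06*tx),.40]);print(P,delta(P,Rdown(ang)))
E
```

```text
[ 0.4742 -0.2962  0.008 ]
[ 0.4876 -0.3665  0.008 ]
[ 0.4809 -0.331   0.008 ]
floor 0.09642313772338452 -71.72935443760018
floor 0.09745205469015697 109.16251777503629
floor 0.10965216986829357 18.769456419028717
0.2179113445570699 19.01517427715013
0.14725412791921197 -70.31714661717707
0.21986750301249353 -161.0050417013381
0.1471667486872812 108.92165745751343
[ 0.5262308  -0.31467493  0.06      ]
[0.5009423  0.00052171 0.4       ] (array([35.55, 12.97,  0.04]), array([-0.   , -0.001,  0.039]))
```

```bash
python3 -m jog '[[[0,6,2.1,0,0,0,0],[0,12,4.3,0,0,0,0],[0,18,6.5,0,0,0,0],[0,24,8.7,0,0,0,0.02],[0,30,11,0,0,0,0.04],[0,35.5,13,0,0,0,0.04],[0,35.5,13,0,0,0,0.04],[0,35.5,13,0,0,0,0.04]]]'
python3 - <<'E'
from h import *
p,Rm,s=pose(); c=cam("wrist"); im=bot.read_camera("wrist"); cv2.imwrite("pics/w2.png",im[:,:,::-1]); np.savez("w2.npz",K=c[0],R=c[1],t=c[2]); print(p,s["q"],s["time"], np.degrees(np.arctan2(Rm[1,0],Rm[0,0])))
E
```

```text
time: 2.58
tool_pos: [0.501, 0.0, 0.4007]
tcp_rot: [1.867, 2.526, -0.001]
wrist_force: [0.7, -0.4, -0.3]
width: 1.0
[5.00977162e-01 1.50239417e-05 4.00732938e-01] [-4.94821653e-02 -6.62094370e-02  1.97233147e+00 -6.42082825e-04
  1.23527593e+00 -3.46799027e-01] 2.575 107.0471114149508
```

View pics/w2.png

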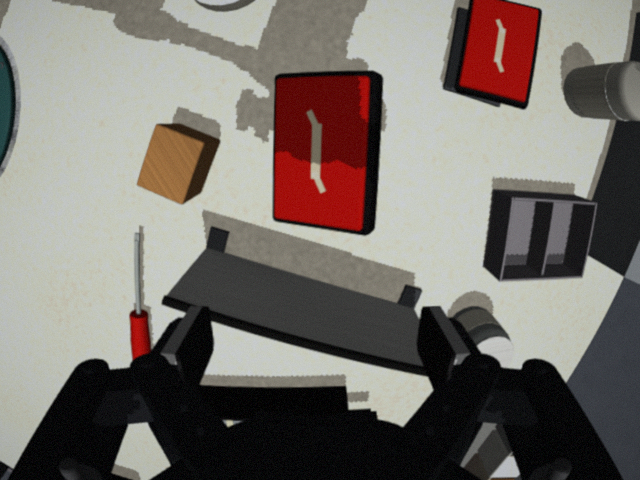

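Wrist view: tail crack from (310,111) to (323,192), with its centre near (316,152). The red lens corners are (276,75), (273,219), (366,232) and (368,72).

```bash
python3 - <<'E'
from h import *
d=np.load("w2.npz"); c=(d["K"],d["R"],d["t"])
ctr=onz("wrist",(316.5,152),.076,c); print("w",ctr,"tri",tri(ray("wrist",(316.5,152),c),ray("top",(329.5,258.8))))
for uv in ((310,111),(323,192)): print(onz("wrist",uv,.076,c))
a=np.radians(107)
for it in range(3):
    n=np.array([np.sin(.45)*-np.sin(a),np.sin(.45)*np.cos(a),np.cos(.45)]) # low side -y of lamp, lamp x at a-180
    def onpl(uv):
        o,dd=ray("wrist",uv,c); return o+dd*(((ctr-o)@n)/(dd@n))
    q=[onpl(u) for u in((276,75),(273,219),(366,232),(368,72))]
    v=q[0]-q[1];w=q[3]-q[2]; a1,a2=[np.arctan2(k[1],k[0]) for k in (v,w)]
    print(np.degrees([a1,a2]),[round(np.linalg.norm(q[i]-q[(i+1)%4]),4) for i in range(4)],np.round(q,3).tolist(),np.mean(q,0)); a=(a1+a2)/2
# top view same
def onpt(uv):
    o,dd=ray("top",uv); return o+dd*(((ctr-o)@n)/(dd@n))
q=[onpt(u) for u in((301,250),(309,280),(357,266),(350,236))]
for i in range(4): v=q[(i+1)%4]-q[i]; print("top",np.linalg.norm(v),np.degrees(np.arctan2(v[1],v[0])))
print(np.mean(q,0))
# light
xa=np.radians(118.9); P=np.array([.5406,.3457,.40]);print(delta(P,Rdown(xa)))
E
```

```text
w [0.4848235  0.05652814 0.076     ] tri (array([0.484954  , 0.05602681, 0.05835157]), np.float64(0.0013189600942343461))
[0.47045548 0.08609953 0.076     ]
[0.49925597 0.02733886 0.076     ]
[104.90885565 107.4919265 ] [np.float64(0.1231), np.float64(0.0845), np.float64(0.1219), np.float64(0.0784)] [[0.434, 0.108, 0.06], [0.466, -0.011, 0.058], [0.539, 0.01, 0.095], [0.503, 0.127, 0.094]] [0.48556568 0.05850748 0.0766224 ]
[104.95286303 107.44085283] [np.float64(0.123), np.float64(0.0844), np.float64(0.1219), np.float64(0.0785)] [[0.434, 0.108, 0.06], [0.466, -0.011, 0.058], [0.539, 0.01, 0.095], [0.503, 0.127, 0.094]] [0.48554165 0.05858904 0.07661088]
[104.95305752 107.44062718] [np.float64(0.123), np.float64(0.0844), np.float64(0.1219), np.float64(0.0785)] [[0.434, 0.108, 0.06], [0.466, -0.011, 0.058], [0.539, 0.01, 0.095], [0.503, 0.127, 0.094]] [0.48554155 0.0585894  0.07661083]
top 0.07691918328912783 -165.62054287651148
top 0.11678056422864024 -74.48663529898296
top 0.07664440102276797 14.850792761205206
top 0.11620888661261927 105.3943095773099
[0.48486376 0.05762506 0.07616648]
(array([31.98, 13.89,  0.05]), array([-0.   ,  0.001, -0.208]))
```

```bash
python3 - <<'E'
from h import *
d=np.load("w2.npz"); c=(d["K"],d["R"],d["t"])
im=cv2.imread("pics/w2.png"); hs=cv2.cvtColor(im,cv2.COLOR_BGR2HSV)
red=cv2.inRange(hs,(0,120,60),(10,255,255))|cv2.inRange(hs,(170,120,60),(180,255,255))
red[:,:250]=0;red[:,390:]=0;red[250:]=0
a=np.radians(105.5); ctr=np.array([.4847,.0568,.076])
n=np.array([-np.sin(.45)*np.sin(a),np.sin(.45)*np.cos(a),np.cos(.45)])
def onpl(uv):
    o,dd=ray("wrist",uv,c); return o+dd*(((ctr-o)@n)/(dd@n))
def fit(pts):
    P=np.array([onpl(u) for u in pts]); m=P.mean(0); r=P-m
    for _ in range(3):
        v=np.linalg.svd(r)[2][0]; e=np.linalg.norm(r-np.outer(r@v,v),axis=1); r=r[e<=np.median(e)*3+1e-6]
    v=v*np.sign(v[1]); return np.degrees(np.arctan2(v[1],v[0])),m
L=[];Rr=[];T=[];B=[]
for y in range(85,212,2):
    x=np.nonzero(red[y])[0]; L.append((x[0],y)); Rr.append((x[-1],y))
for x in range(282,360,2):
    y=np.nonzero(red[:,x])[0]; T.append((x,y[0])); B.append((x,y[-1]))
print([fit(k) for k in (L,Rr,T,B)], np.mean([fit(k)[1] for k in(L,Rr,T,B)],0))
# crack pixels
x0,y0=290,100
cr=im[100:205,290:345]; m=(cr[:,:,1]>60)&(hs[100:205,290:345,1]<150)
N,l,s,ce=cv2.connectedComponentsWithStats(m.astype(np.uint8)); i=1+np.argmax(s[1:,4]); ys,xs=np.nonzero(l==i)
P=np.array([onpl((x+x0,y+y0)) for x,y in zip(xs,ys)]); t=np.array([np.cos(a),np.sin(a),0]); b=np.cross(n,t)
u=(P-ctr)@t; w=(P-ctr)@b; print(len(P),"along",u.min(),u.max(),"across",w.min(),w.max(),P.mean(0))
for lo in np.linspace(u.min(),u.max(),9)[:-1]:
    k=(u>=lo)&(u<lo+(u.max()-u.min())/8); print(round(lo*1000,1),round(w[k].mean()*1000,2))
E
```

```text
[(np.float64(104.88242297900382), array([0.45099824, 0.04860424, 0.05925429])), (np.float64(105.43547281356166), array([0.51883439, 0.07163731, 0.09380446])), (np.float64(15.389033469748655), array([0.46933923, 0.11446838, 0.07629423])), (np.float64(15.282503882114506), array([0.50427375, 0.00133934, 0.07795185]))] [0.4858614  0.05901232 0.07682621]
743 along -0.032034292493123145 0.03296825378350955 across -0.008424279411555019 0.009233728662604057 [0.48421027 0.0565135  0.07573505]
-32.0 -4.28
-23.9 0.19
-15.8 0.56
-7.7 0.77
0.5 0.67
8.6 0.57
16.7 1.14
24.8 5.57
```

```bash
python3 -m jog '[[[0,5.5,2.4,0,0,0,-0.05],[0,11,4.8,0,0,0,-0.1],[0,16,7.2,0,0,0,-0.15],[0,21,9.5,0,0,0,-0.208],[0,26,12,0,0,0,-0.208],[0,28,13.9,0,0,0,-0.208],[0,28,13.9,0,0,0,-0.208],[0,28,13.9,0,0,0,-0.208]]]'
python3 - <<'E'
from h import *
p,Rm,s=pose(); c=cam("wrist"); im=bot.read_camera("wrist"); cv2.imwrite("pics/w3.png",im[:,:,::-1]); np.savez("w3.npz",K=c[0],R=c[1],t=c[2]); print(p,s["q"],s["time"], np.degrees(np.arctan2(Rm[1,0],Rm[0,0])))
E
```

```text
time: 3.62
tool_pos: [0.5526, 0.3066, 0.4002]
tcp_rot: [-1.599, -2.704, 0.002]
wrist_force: [0.6, 0.2, 0.5]
width: 1.002
[0.5526398  0.30655989 0.40019318] [ 4.67214613e-01  1.86698046e-01  1.70591109e+00 -6.34013230e-04
  1.25035657e+00 -3.52581730e-02] 3.625 118.80105791364642
```

View pics/w3.png

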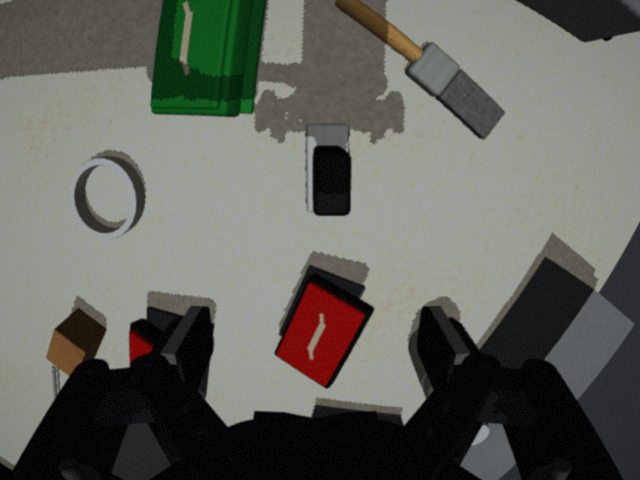

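Light seen at about (330,170). I'll enlarge it.

```bash
python3 - <<'E'
import cv2
im=cv2.imread("pics/w3.png")[110:230,285:375]
cv2.imwrite("pics/w3c.png",cv2.resize(im,None,fx=5,fy=5,interpolation=2)[:600])
E
```

```text
(no output)
```

View pics/w3c.png

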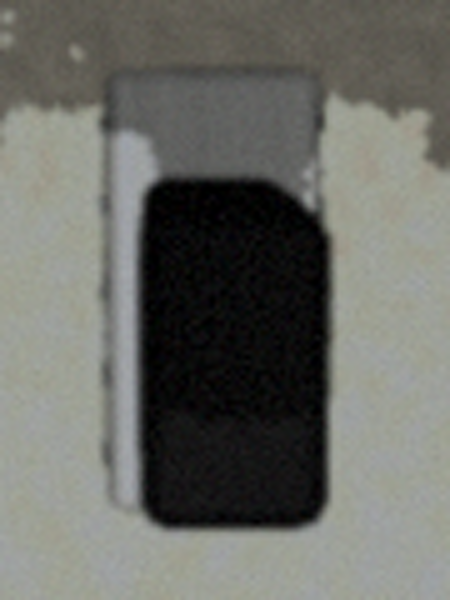

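```bash
python3 - <<'E'
from h import *
d=np.load("w3.npz"); c=(d["K"],d["R"],d["t"])
q=lambda x,y:(285+x/5,110+y/5)
h=[onz("wrist",q(*k),.024,c) for k in((105,75),(322,75),(105,510))]
print("head",(h[1]+h[2])/2,np.linalg.norm(h[0]-h[1]),np.linalg.norm(h[0]-h[2]))
v=h[0]-h[2];print(np.degrees(np.arctan2(v[1],v[0])))
g=[onz("wrist",q(*k),.124,c) for k in((145,528),(328,528),(145,198),(328,250))]
print("grip edge mid y",(g[0]+g[1])/2,np.linalg.norm(g[0]-g[1]), onz("wrist",q(236,363),.124,c))
for i,j in((0,2),(1,3)):
    v=g[j]-g[i];print(np.degrees(np.arctan2(v[1],v[0])))
# grip top corner check via top cam
print(proj("top",[.5406,.3457,.124]))
a=np.radians(119)
print("from grip low edge + 22mm:",(g[0]+g[1])/2+.022*np.array([np.cos(a),np.sin(a),0]))
E
```

```text
head [0.54342232 0.34663609 0.024     ] 0.039782105235579304 0.08229655535789598
118.57718952540642
grip edge mid y [0.55373592 0.32878728 0.124     ] 0.024929024183291373 [0.54252299 0.34847094 0.124     ]
118.78936124745375
119.96904503973239
[199.35534215 232.85699838]
from grip low edge + 22mm: [0.54307011 0.34802891 0.124     ]
```

```bash
python3 - <<'E'
from h import *
print(delta(np.array([.5425,.3472,.249]),Rdown(np.radians(118.8))))
E
```

```text
(array([ 4.06,  1.11, 15.13]), array([-0.001,  0.   , -0.   ]))
```

```bash
python3 -m jog '[[[0,3,0.8,1,0,0,0],[0,4.06,1.1,4,0,0,0],[0,4.06,1.1,7,0,0,0],[0,4.06,1.1,9.5,0,0,0],[0,4.06,1.1,11.5,0,0,0],[0,4.06,1.1,13,0,0,0],[0,4.06,1.1,14.2,0,0,0],[0,4.06,1.1,15.1,0,0,0],[0,4.06,1.1,15.1,0,0,0],[0,4.06,1.1,15.1,0,0,0]]]'
python3 - <<'E'
from h import *
p,Rm,s=pose(); c=cam("wrist"); im=bot.read_camera("wrist"); cv2.imwrite("pics/w4.png",im[:,:,::-1]); np.savez("w4.npz",K=c[0],R=c[1],t=c[2]); print(p,s["time"],s["wrist_force"], np.degrees(np.arctan2(Rm[1,0],Rm[0,0])))
E
```

```text
time: 4.92
tool_pos: [0.5423, 0.3496, 0.2503]
tcp_rot: [1.595, 2.706, 0.002]
wrist_force: [0.7, -0.3, 0.1]
width: 0.996
[0.54226776 0.34957248 0.25034176] 4.925 [ 0.69971264 -0.28903689  0.07685588] 118.94548567458416
```

View pics/w4.png

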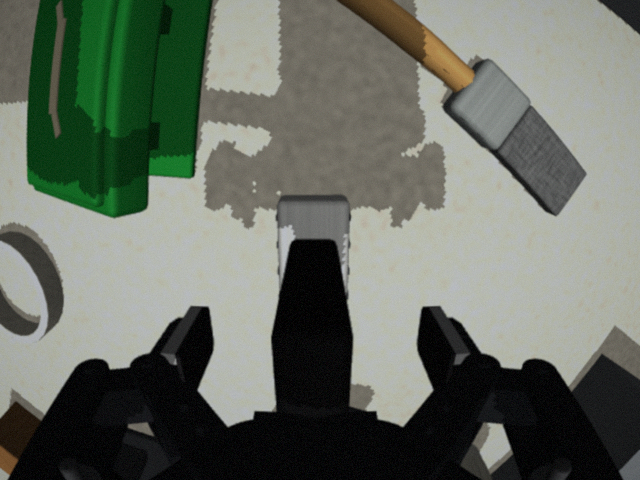

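```bash
python3 - <<'E'
from h import *
d=np.load("w4.npz"); c=(d["K"],d["R"],d["t"]); p,Rm,s=pose()
h=[onz("wrist",k,.024,c) for k in((278,196),(350,196))]
m=(h[0]+h[1])/2; x=Rm[:,0]
print(h,np.linalg.norm(h[0]-h[1]),"ctr",m-.042*x,"tool",p, "tool-frame offset of light mm",Rm.T@(m-.042*x-p)*1000)
for y in (260,280): print((proj("wrist",p+Rm@[0.022,0,.155-.028],c)))
E
```

```text
[array([0.50503556, 0.37692919, 0.024     ]), array([0.53880806, 0.39560153, 0.024     ])] 0.0385906580003964 ctr [0.54224842 0.34951174 0.02399882] tool [0.54233097 0.34959934 0.25051519] tool-frame offset of light mm [-4.30635458e-02 -4.45977476e-01  2.26515958e+02]
[314.58070584 324.40720056]
[314.58070584 324.40720056]
```

```bash
python3 -m jog '[[[0.4,0,0,0.2,0,0,0],[0.6,0,0,0.2,0,0,0],[0.8,0,0,0.2,0,0,0],[0.8,0,0,0.2,0,0,0],[0.8,0,0,0.2,0,0,0],[0.8,0,0,0.2,0,0,0],[0.8,0,0,0.2,0,0,0],[0.8,0,0,0.2,0,0,0]]]' 60
python3 - <<'E'
from h import *
p,Rm,s=pose(); print(p,s["tcp_rot"],s["width"],s["time"],s["wrist_force"],s["torque"]); np.savez("grasp.npz",p=p,R=Rm)
E
```

```text
time: 5.98
tool_pos: [0.542, 0.3493, 0.2479]
tcp_rot: [1.596, 2.706, 0.0]
wrist_force: [-0.7, 0.3, 1.9]
width: 0.296
[0.54202338 0.34931846 0.24787475] [1.59599257e+00 2.70595716e+00 1.87058167e-04] 0.2960745025452284 5.975 [-0.67700326  0.31288773  1.94210512] [-0.04434285  0.18987245  0.00509719]
```

```bash
python3 -m jog '[[[0.8,0,0,-1,0,0,0],[0.8,0,0,-3,0,0,0],[0.8,0,0,-5.5,0,0,0],[0.8,0,0,-8,0,0,0],[0.8,0,0,-10.5,0,0,0],[0.8,0,0,-12.5,0,0,0],[0.8,0,0,-14,0,0,0],[0.8,0,0,-14,0,0,0],[0.8,0,0,-14,0,0,0]]]'
cat >> h.py <<'E'
def tailpose(gap,a=np.radians(105.2),ctr=np.array([.4845,.0570,.076]),L=.2479):
    n=np.array([-np.sin(.45)*np.sin(a),np.sin(.45)*np.cos(a),np.cos(.45)])
    x=np.array([np.cos(a),np.sin(a),0]); z=-n
    return ctr+(gap+L)*n, np.stack([x,np.cross(z,x),z],1)
E
python3 - <<'E'
from h import *
p,Rm,s=pose(); print(p,s["wrist_force"],s["width"]); P,Rt=tailpose(.02);print(P); print(P-p)
P,Rt=tailpose(.09);print(P,delta(P,Rt))
c=cam("wrist"); im=bot.read_camera("wrist"); cv2.imwrite("pics/w5.png",im[:,:,::-1]); np.savez("w5.npz",K=c[0],R=c[1],t=c[2])
E
```

```text
time: 7.1
tool_pos: [0.5417, 0.3491, 0.3866]
tcp_rot: [-1.596, -2.705, 0.002]
wrist_force: [-0.2, 0.4, -3.2]
width: 0.293
[0.54169319 0.3491083  0.38663854] [-0.2437071   0.36833655 -3.24652813] 0.2926490768599851
[0.37204927 0.02644781 0.31722978]
[-0.16964392 -0.32266048 -0.06940876]
[0.34266684 0.01846478 0.38026108] (array([-19.31, -33.41,   0.7 ]), array([-0.45 , -0.054,  0.236]))
```

View pics/w5.png

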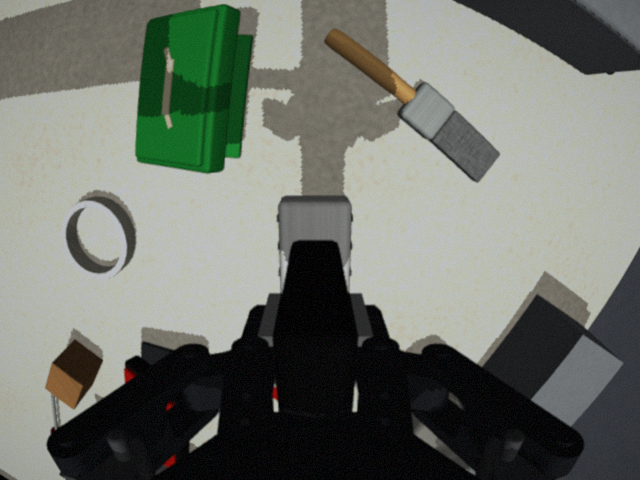

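```bash
python3 - <<'E'
from h import *
P,Rt=tailpose(.05);print(P,delta(P,Rt))
E
```

```text
[0.3594568  0.02302651 0.34424319] (array([-19.72, -31.71,   4.28]), array([-0.45 , -0.054,  0.236]))
```

```bash
python3 -m jog '[[[0.8,-1,-1.6,0,-0.02,0,0.01],[0.8,-3.2,-5.2,0,-0.07,-0.01,0.03],[0.8,-5.6,-9,0,-0.13,-0.02,0.07],[0.8,-8,-13,0,-0.19,-0.02,0.1],[0.8,-10.5,-17,0.5,-0.25,-0.03,0.13],[0.8,-13,-21,1,-0.31,-0.04,0.16],[0.8,-15.5,-25,2,-0.37,-0.045,0.19],[0.8,-17.5,-28.2,3,-0.41,-0.05,0.21],[0.8,-18.9,-30.4,3.8,-0.44,-0.053,0.23],[0.8,-19.5,-31.4,4.2,-0.45,-0.054,0.236],[0.8,-19.7,-31.7,4.3,-0.45,-0.054,0.236],[0.8,-19.7,-31.7,4.3,-0.45,-0.054,0.236]]]'
python3 - <<'E'
from h import *
P,Rt=tailpose(.05);print(P,delta(P,Rt)); P,Rt=tailpose(.02);print(delta(P,Rt));p,Rm,s=pose();print(s["q"],s["width"])
for n in("wrist","top"):
    c=cam(n); im=bot.read_camera(n); cv2.imwrite(f"pics/{n}6.png",im[:,:,::-1]); np.savez(f"{n}6.npz",K=c[0],R=c[1],t=c[2])
E
```

```text
time: 8.65
tool_pos: [0.3597, 0.0235, 0.3443]
tcp_rot: [1.716, 2.242, 0.515]
wrist_force: [0.8, 0.7, -2.9]
width: 0.301
[0.3594568  0.02302651 0.34424319] (array([-0.04, -0.04, -0.02]), array([ 0.001, -0.   , -0.001]))
(array([-0.04, -0.04,  2.98]), array([ 0.001, -0.   , -0.001]))
[-0.07476259 -0.49680689  2.42761531  0.20590113  0.79326729 -0.45284416] 0.30094220194106447
```

View pics/wrist6.png

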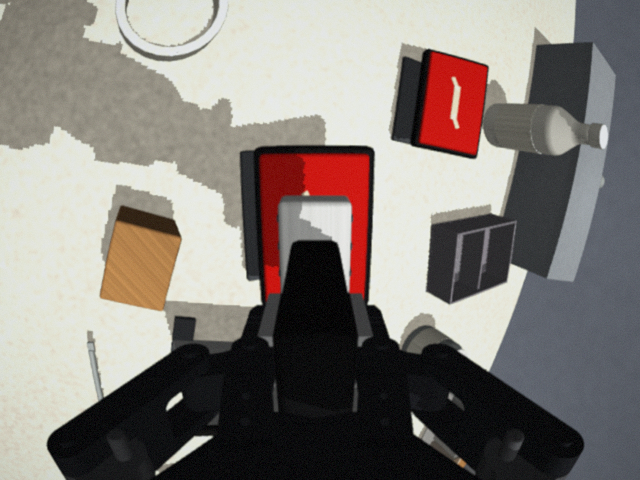

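View pics/top6.png

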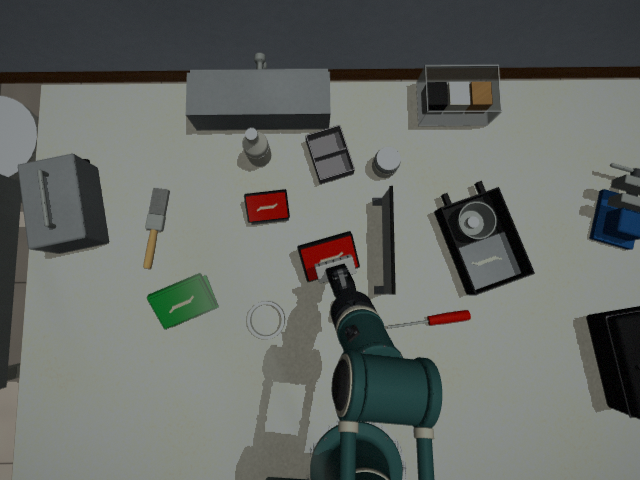

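Wrist view: head (279–351) is centred between the lens edges (260–372) and parallel to them, and the crack end shows at (306,193). I'll check numerically.

```bash
python3 - <<'E'
from h import *
d=np.load("wrist6.npz"); c=(d["K"],d["R"],d["t"]); p,Rm,s=pose()
im=cv2.imread("pics/wrist6.png"); hs=cv2.cvtColor(im,cv2.COLOR_BGR2HSV)
red=cv2.inRange(hs,(0,120,60),(10,255,255))|cv2.inRange(hs,(170,120,60),(180,255,255))
def tf(uv,h):
    o,dd=ray("wrist",uv,c); o=Rm.T@(o-p); dd=Rm.T@dd; return (o+dd*(h-o[2])/dd[2])*1000
Lz=.2479+.05
for y in (165,190,215,240,265):
    x=np.nonzero(red[y,230:390])[0]+230; print(y,tf((x[0]-.5,y),Lz).round(1),tf((x[-1]+.5,y),Lz).round(1))
for x in (275,300,340,360):
    y=np.nonzero(red[100:,x])[0]; print(x,tf((x,y[0]+99.5),Lz).round(1))
print("crack end",tf((306,191),Lz))
# head far corners at depth L-.024
for uv in ((279,197),(351,197)): print("head",tf(uv,.2479-.024))
E
```

```text
165 [ 51.6 -40.9 297.9] [ 51.5  38.5 297.9]
190 [ 33.2 -41.5 297.9] [ 33.1  39.  297.9]
215 [ 14.3 -41.4 297.9] [ 14.2  38.9 297.9]
240 [ -5.2 -41.5 297.9] [ -5.2  38.9 297.9]
265 [-25.5 -40.9 297.9] [-25.5  39.  297.9]
275 [ 59.7 -29.5 297.9]
300 [ 60.2 -11.5 297.9]
340 [ 60.3  17.  297.9]
360 [ 60.5  31.4 297.9]
crack end [ 32.1109397   -7.41606066 297.9       ]
head [ 41.72736563 -19.83478424 223.9       ]
head [ 41.69670545  18.2488166  223.9       ]
```

```bash
python3 -m jog '[[[0.8,0,-0.03,0.3,0,0,0],[0.8,0,-0.05,0.8,0,0,0],[0.8,0,-0.05,1.4,0,0,0],[0.8,0,-0.05,2,0,0,0],[0.8,0,-0.05,2.5,0,0,0],[0.8,0,-0.05,2.8,0,0,0],[0.8,0,-0.05,2.95,0,0,0],[0.8,0,-0.05,3,0,0,0],[0.8,0,-0.05,3,0,0,0],[0.8,0,-0.05,3,0,0,0]]]'
python3 - <<'E'
from h import *
P,Rt=tailpose(.02);print(delta(P,Rt));p,Rm,s=pose();print(s["wrist_force"],s["time"])
for n in("scene","wrist"):
    im=bot.read_camera(n); cv2.imwrite(f"pics/{n}7.png",im[:,:,::-1])
cv2.imwrite("pics/s7c.png",cv2.resize(cv2.imread("pics/scene7.png")[150:300,260:440],None,fx=4,fy=4,interpolation=2))
E
```

```text
time: 10.0
tool_pos: [0.3721, 0.0268, 0.3177]
tcp_rot: [1.714, 2.241, 0.516]
wrist_force: [-0.1, -0.2, -2.8]
width: 0.298
(array([-0.03, -0.04,  0.03]), array([ 0.003,  0.   , -0.   ]))
[-0.05202333 -0.23061902 -2.83110268] 10.0
```

View pics/s7c.png

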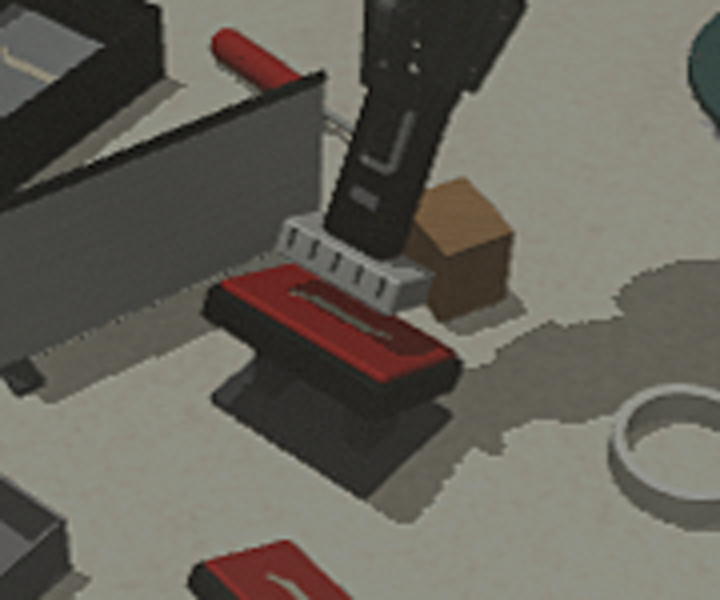

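View pics/wrist7.png

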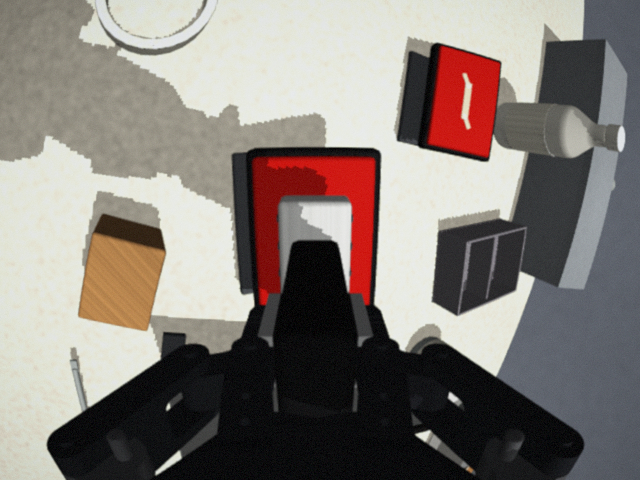

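```bash
python3 - <<'E'
from h import *
p,Rm,s=pose()
for x,y in((.042,.02),(-.042,.02),(.042,-.02),(-.042,-.02)):
    for d in(.2479,.2239): print(x,y,d,(proj("scene",p+Rm@[x,y,d])-[260,150])*4)
print("crack ends",[(proj("scene",np.array([.4845,.057,.076])+k*np.array([np.cos(1.836),np.sin(1.836),0]))-[260,150])*4 for k in(.032,-.032)])
E
```

```text
0.042 0.02 0.2479 [389.66150004 322.49864595]
0.042 0.02 0.2239 [403.60108274 283.95660999]
-0.042 0.02 0.2479 [273.46322901 254.71072434]
-0.042 0.02 0.2239 [285.73809064 217.01178254]
0.042 -0.02 0.2479 [427.41410785 310.7011627 ]
0.042 -0.02 0.2239 [441.29097085 273.23467521]
-0.042 -0.02 0.2479 [313.22692952 245.35022499]
-0.042 -0.02 0.2239 [325.50977457 208.684057  ]
crack ends [array([383.75419781, 339.22703507]), array([297.07198781, 288.09576427])]
```

```bash
python3 - <<'E'
from h import *
p,Rm,s=pose(); im=cv2.imread("pics/scene7.png"); x0,y0,k=320,190,12
o=cv2.resize(im[y0:y0+50,x0:x0+66],None,fx=k,fy=k,interpolation=2)
f=lambda q:tuple(int(v) for v in ((proj("scene",q)-[x0-.5,y0-.5])*k).round())
Z=lambda x,y,d:p+Rm@[x,y,d]
for d in(.2479,.2239):
    c=[Z(.042,.02,d),Z(-.042,.02,d),Z(-.042,-.02,d),Z(.042,-.02,d)]
    for i in range(4): cv2.line(o,f(c[i]),f(c[(i+1)%4]),(0,255,0),1)
c=np.array([.4845,.057,.076]);t=np.array([np.cos(1.836),np.sin(1.836),0])
cv2.line(o,f(c-.032*t),f(c+.032*t),(255,255,0),1)
cv2.imwrite("pics/z7.png",o)
E
```

```text
(no output)
```

View pics/z7.png

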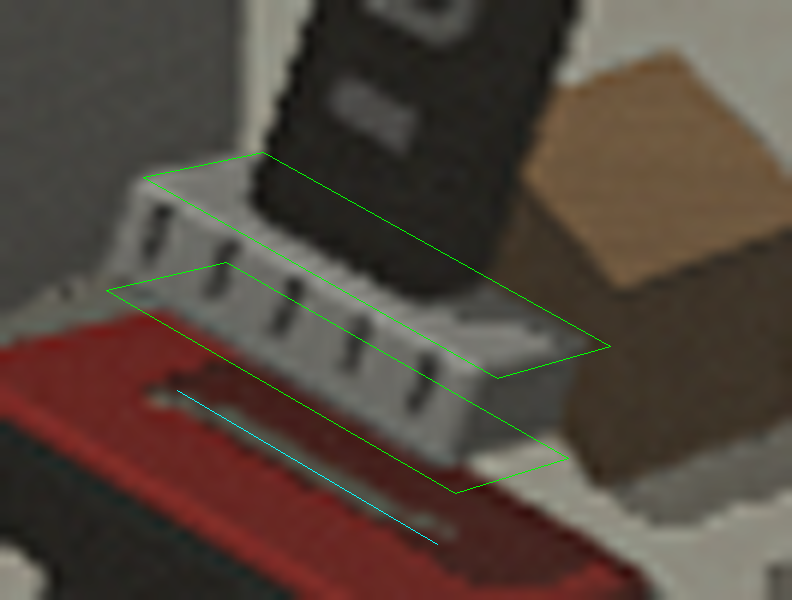

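```bash
python3 - <<'E'
from h import *
for f in("w4","w5","wrist6","wrist7"):
    g=cv2.cvtColor(cv2.imread(f"pics/{f}.png"),6).astype(float)
    def edge(col,a,b):
        pr=np.median(g[a:b,col-8:col+9],axis=1); d=np.gradient(pr); i=np.argmax(np.abs(d)); return a+i,np.round(pr[max(0,i-4):i+6]).astype(int)
    for col in(295,335): print(f,col,edge(col,180,215))
    r=[]
    for y in(210,222):
        pr=np.median(g[y-3:y+4],axis=0); print("   side",y,np.round(pr[272:288]).astype(int),np.round(pr[342:360]).astype(int))
E
python3 -c "
import cv2,numpy as np
o=[cv2.resize(cv2.imread('pics/%s.png'%f)[185:265,265:365],None,fx=3.9,fy=3.6,interpolation=2) for f in('w4','w5','wrist6','wrist7')]
cv2.imwrite('pics/cmp.png',np.vstack([np.hstack(o[:2]),np.hstack(o[2:])]))"
```

```text
w4 295 (np.int64(195), array([110, 111, 110,  96,  70,  53,  52,  54,  57,  64]))
w4 335 (np.int64(194), array([106, 108, 108, 103,  87,  65,  55,  52,  55,  55]))
   side 210 [175 156 148 157 136  90  82  90 100 108 111 112 113 113 112 105] [119 121 117 110 109  99  91  86 112 145 174 179 181 181 182 185 184 184]
   side 222 [185 187 184 181 162 120  85  88  96 104 110 111 112 112 110 106] [120 118 116 112 104  98  94 121 172 185 186 186 186 186 184 185 185 184]
w5 295 (np.int64(195), array([183, 187, 189, 181, 131,  76,  55,  55,  58,  61]))
w5 335 (np.int64(195), array([114, 114, 114, 110,  85,  64,  56,  57,  56,  60]))
   side 210 [190 188 189 190 186 160 106  84  92  99 111 114 114 117 116 115] [122 122 123 123 121 115 109 106  99 116 174 188 190 192 191 190 191 191]
   side 222 [190 191 191 187 173 143 111  79  87  98 108 112 116 116 116 113] [122 123 124 124 119 113 107 101  96 122 162 182 190 190 190 189 187 189]
wrist6 295 (np.int64(202), array([ 78,  79,  84,  96, 113, 127, 131, 134, 138, 140]))
wrist6 335 (np.int64(202), array([ 78,  79,  86, 110, 143, 171, 187, 202, 217, 225]))
   side 210 [ 47  45  45  46  48  62  77 100 112 125 135 140 144 143 143 142] [229 230 230 230 229 228 227 228 218 161 107  79  80  78  80  81  79  79]
   side 222 [ 49  49  48  49  48  52  69  91 105 122 131 140 140 142 143 139] [229 231 231 230 229 227 227 226 207 140  89  79  78  80  78  78  78  77]
wrist7 295 (np.int64(202), array([ 79,  80,  85,  97, 115, 129, 134, 137, 138, 143]))
wrist7 335 (np.int64(202), array([ 80,  79,  87, 111, 145, 173, 188, 203, 217, 226]))
   side 210 [ 46  48  48  48  48  59  79  99 114 125 137 141 144 145 142 143] [229 230 231 232 229 227 228 230 219 161 105  82  79  77  79  78  78  80]
   side 222 [ 45  48  46  47  49  51  71  90 109 120 134 141 142 145 144 142] [230 231 231 230 229 228 228 226 209 140  91  80  81  79  78  79  78  78]
```

View pics/cmp.png

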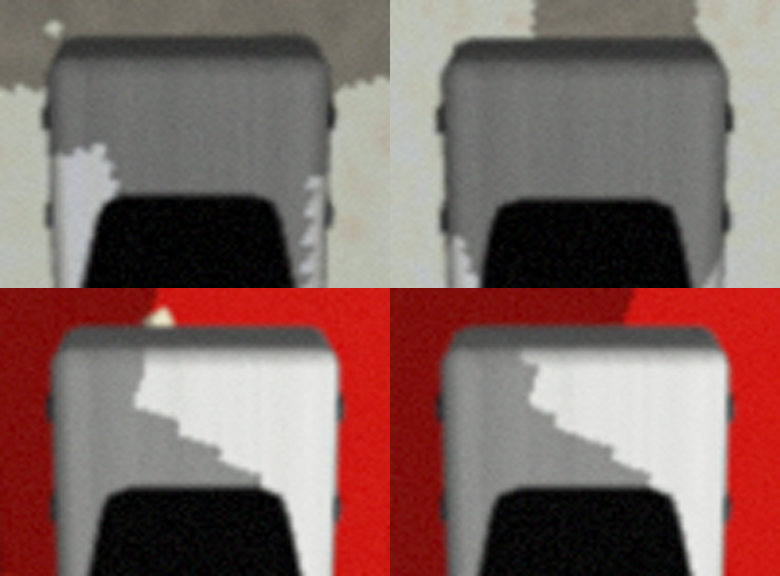

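No pitch slip: the head edge is identical in the wrist views before and after. Holding three seconds.

```bash
H='x'; python3 -m jog '[[[0.8,0,0,0,0,0,0],[0.8,0,0,0,0,0,0],[0.8,0,0,0,0,0,0],[0.8,0,0,0,0,0,0],[0.8,0,0,0,0,0,0],[0.8,0,0,0,0,0,0],[0.8,0,0,0,0,0,0],[0.8,0,0,0,0,0,0],[0.8,0,0,0,0,0,0],[0.8,0,0,0,0,0,0],[0.8,0,0,0,0,0,0],[0.8,0,0,0,0,0,0]]]'; python3 -m jog '[[[0.8,0,0,0,0,0,0],[0.8,0,0,0,0,0,0],[0.8,0,0,0,0,0,0],[0.8,0,0,0,0,0,0],[0.8,0,0,0,0,0,0],[0.8,0,0,0,0,0,0],[0.8,0,0,0,0,0,0],[0.8,0,0,0,0,0,0],[0.8,0,0,0,0,0,0],[0.8,0,0,0,0,0,0],[0.8,0,0,0,0,0,0],[0.8,0,0,0,0,0,0]]]'
python3 - <<'E'
from h import *
P,Rt=tailpose(.02);print(delta(P,Rt))
# retreat then travel: up 12cm first along tool -z; then level
p,Rm,s=pose()
Q=np.array([.46,.03,.45]); print("over",delta(Q,Rdown(np.radians(108))))
E
```

```text
time: 11.6
tool_pos: [0.3721, 0.0268, 0.3175]
tcp_rot: [1.714, 2.241, 0.516]
wrist_force: [0.8, 1.4, -1.7]
width: 0.296
time: 13.1
tool_pos: [0.3721, 0.0268, 0.3175]
tcp_rot: [1.714, 2.241, 0.516]
wrist_force: [0.9, 0.0, -2.4]
width: 0.296
(array([-0.04, -0.02,  0.02]), array([ 0.002, -0.   , -0.   ]))
over (array([-1.99, 13.5 , -8.18]), array([ 0.452,  0.011, -0.048]))
```

```bash
python3 -m jog '[[[0.8,0,0,-0.5,0,0,0],[0.8,0,0,-2,0,0,0],[0.8,0,0,-4,0,0,0],[0.8,0,1,-6,0.05,0,0],[0.8,-0.5,4,-7.5,0.15,0,-0.01],[0.8,-1,7,-8.2,0.25,0,-0.03],[0.8,-1.5,10,-8.2,0.35,0.01,-0.04],[0.8,-2,12.5,-8.2,0.43,0.01,-0.048],[0.8,-2,13.5,-8.2,0.452,0.01,-0.048],[0.8,-2,13.5,-8.2,0.452,0.01,-0.048]]]'
python3 - <<'E'
from h import *
p,Rm,s=pose();print(p,s["q"],s["width"])
Q=np.array([.480,-.331,.45]); print("above housing",delta(Q,Rdown(np.radians(109.0))))
E
```

```text
time: 14.35
tool_pos: [0.4602, 0.0301, 0.4502]
tcp_rot: [1.847, 2.541, 0.001]
wrist_force: [-0.0, 0.5, -2.2]
width: 0.293
[0.46020227 0.03010076 0.45021562] [ 1.13800731e-02 -1.77521435e-01  1.97975920e+00 -2.25289107e-04
  1.33851037e+00 -3.02293147e-01] 0.2933980619402829
above housing (array([-3.496e+01, -9.260e+00,  3.000e-02]), array([ 0.001,  0.   , -0.018]))
```

```bash
python3 -m jog '[[[0.8,-1.5,-0.4,0,0,0,0],[0.8,-4.5,-1.2,0,0,0,0],[0.8,-8.5,-2.3,0,0,0,0],[0.8,-13,-3.5,0,0,0,-0.01],[0.8,-17.5,-4.6,0,0,0,-0.018],[0.8,-22,-5.8,0,0,0,-0.018],[0.8,-26.5,-7,0,0,0,-0.018],[0.8,-30.5,-8.1,0,0,0,-0.018],[0.8,-33.5,-8.9,0,0,0,-0.018],[0.8,-34.7,-9.2,0,0,0,-0.018],[0.8,-35,-9.3,0,0,0,-0.018],[0.8,-35,-9.3,0,0,0,-0.018]]]'
python3 - <<'E'
from h import *
p,Rm,s=pose();print(p,s["q"],s["width"])
Q=np.array([.480,-.331,.2479+.09]); print("pre",delta(Q,Rdown(np.radians(109.0))))
for n in("wrist","top"):
    c=cam(n); im=bot.read_camera(n); cv2.imwrite(f"pics/{n}8.png",im[:,:,::-1]); np.savez(f"{n}8.npz",K=c[0],R=c[1],t=c[2])
E
```

```text
time: 15.85
tool_pos: [0.4791, -0.3311, 0.4504]
tcp_rot: [1.824, 2.558, 0.0]
wrist_force: [-0.1, -0.7, -2.2]
width: 0.297
[ 0.47906761 -0.33105195  0.45040285] [-6.47463496e-01  6.38209261e-02  1.75081192e+00  2.64827177e-05
  1.32682305e+00 -9.79269404e-01] 0.2969149569414586
pre (array([-0.02,  0.09, 11.25]), array([0., 0., 0.]))
```

View pics/wrist8.png

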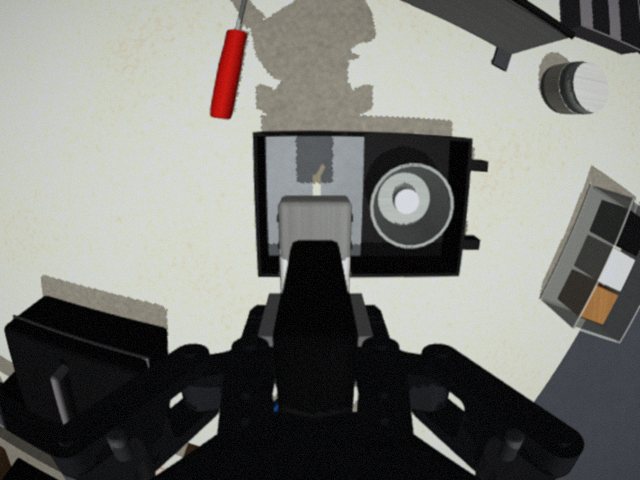

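View pics/top8.png

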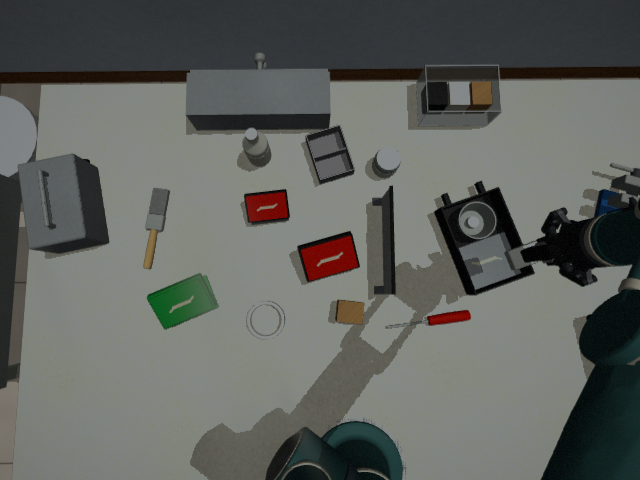

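```bash
python3 -m jog '[[[0.8,0,0.1,1,0,0,0],[0.8,0,0.1,3,0,0,0],[0.8,0,0.1,5.5,0,0,0],[0.8,0,0.1,8,0,0,0],[0.8,0,0.1,10,0,0,0],[0.8,0,0.1,11,0,0,0],[0.8,0,0.1,11.3,0,0,0],[0.8,0,0.1,11.3,0,0,0]]]'
python3 - <<'E'
from h import *
p,Rm,s=pose();print(p,s["width"])
Q=np.array([.480,-.331,.2479+.023]); print("fin",delta(Q,Rdown(np.radians(109.0))))
n="wrist"
c=cam(n); im=bot.read_camera(n); cv2.imwrite(f"pics/{n}9.png",im[:,:,::-1]); np.savez(f"{n}9.npz",K=c[0],R=c[1],t=c[2])
def tf(uv,h):
    o,dd=ray("wrist",uv,c); o=Rm.T@(o-p); dd=Rm.T@dd; return (o+dd*(h-o[2])/dd[2])*1000
np.savez("p9.npz",p=p,R=Rm)
E
```

```text
time: 16.95
tool_pos: [0.4807, -0.3317, 0.338]
tcp_rot: [1.823, 2.556, -0.001]
wrist_force: [0.2, 0.1, -1.9]
width: 0.3
[ 0.48069075 -0.33166961  0.33801016] 0.2995193251842249
fin (array([ 0.1 , -0.05,  6.71]), array([ 0.001,  0.002, -0.   ]))
```

View pics/wrist9.png

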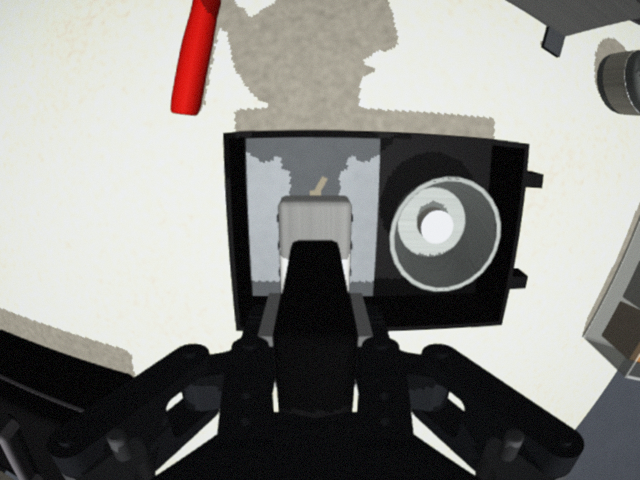

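Wrist view: tub rim corners are (224,133), (528,146), (502,323) and (237,329), and the crack end is at (325,178). I'll check the offset in tool axes.

```bash
python3 - <<'E'
from h import *
d=np.load("wrist9.npz"); c=(d["K"],d["R"],d["t"]); g=np.load("p9.npz");p=g["p"];Rm=g["R"]
def tf(uv,h):
    o,dd=ray("wrist",uv,c); o=Rm.T@(o-p); dd=Rm.T@dd; return ((o+dd*(h-o[2])/dd[2])*1000).round(1)
for uv in((224,133),(528,146),(502,323),(237,329)): print(tf(uv,p[2]-.06))
print("floor",[tf(uv,p[2]-.008) for uv in((246,200),(246,290),(379,200),(374,290))])
print("crack end",tf((324,178),p[2]-.008),tf((317,196),p[2]-.008))
print("head",tf((279,197),.2239),tf((351,197),.2239))
E
```

```text
[ 76.2 -60.9 278. ]
[ 74.  157.2 278. ]
[-72.  157.8 278. ]
[-71.8 -61.  278. ]
floor [array([ 19.6, -57.1, 330. ]), array([-62.1, -61.9, 330. ]), array([ 19.6,  53. , 330. ]), array([-61.9,  52.9, 330. ])]
crack end [ 37.5   7.3 330. ] [ 22.6   1.7 330. ]
head [ 41.9 -19.  223.9] [ 41.9  19.1 223.9]
```

```bash
python3 -m jog '[[[0.8,0.1,0,0.4,0,0,0],[0.8,0.1,0,1.3,0,0,0],[0.8,0.1,0,2.5,0,0,0],[0.8,0.1,0,3.8,0,0,0],[0.8,0.1,0,5,0,0,0],[0.8,0.1,0,5.9,0,0,0],[0.8,0.1,0,6.4,0,0,0],[0.8,0.1,0,6.65,0,0,0],[0.8,0.1,0,6.7,0,0,0],[0.8,0.1,0,6.7,0,0,0],[0.8,0.1,0,6.7,0,0,0]]]'
python3 - <<'E'
from h import *
p,Rm,s=pose();print(p,s["width"],s["wrist_force"])
Q=np.array([.480,-.331,.2479+.023]); print("fin",delta(Q,Rdown(np.radians(109.0))))
for n in("wrist","scene"):
    c=cam(n); im=bot.read_camera(n); cv2.imwrite(f"pics/{n}10.png",im[:,:,::-1]); np.savez(f"{n}10.npz",K=c[0],R=c[1],t=c[2])
np.savez("p10.npz",p=p,R=Rm)
w=cv2.imread("pics/wrist10.png"); sc=cv2.resize(cv2.imread("pics/scene10.png")[110:230,180:340],(800,600),interpolation=2)
cv2.imwrite("pics/s10.png",sc)
E
```

```text
time: 18.38
tool_pos: [0.4803, -0.3307, 0.2709]
tcp_rot: [1.824, 2.556, -0.001]
wrist_force: [-0.3, -0.3, -1.2]
width: 0.298
[ 0.4802698  -0.33066481  0.27092713] 0.29780526217228165 [-0.26842378 -0.29422171 -1.18851139]
fin (array([-0.02, -0.04,  0.  ]), array([ 0.001,  0.001, -0.   ]))
```

View pics/wrist10.png

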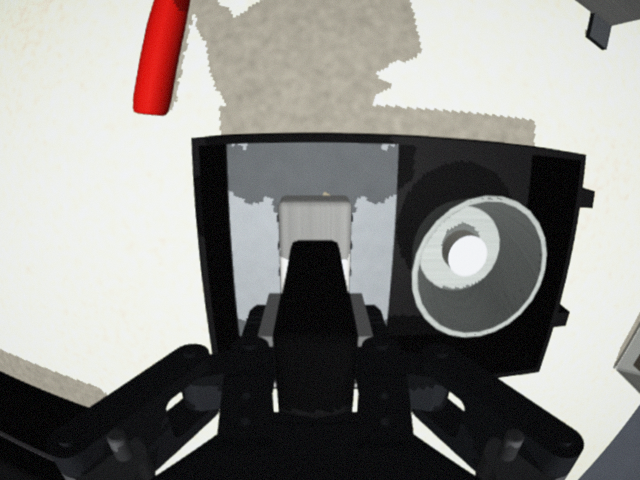

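View pics/s10.png

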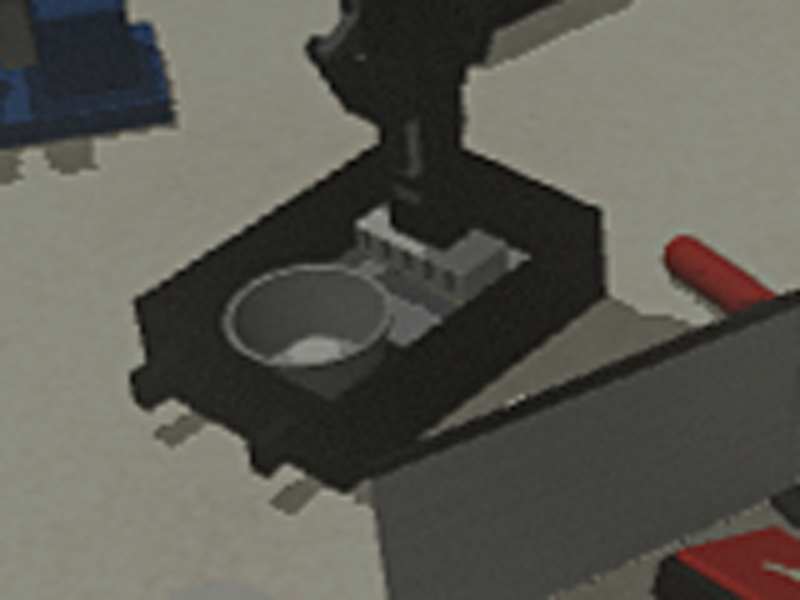

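The light is inside the housing, hovering over the crack. I'll settle it, do one last check, then hand in.

```bash
python3 -m jog '[[[0.8,0,0,0,0,0,0],[0.8,0,0,0,0,0,0],[0.8,0,0,0,0,0,0],[0.8,0,0,0,0,0,0],[0.8,0,0,0,0,0,0],[0.8,0,0,0,0,0,0],[0.8,0,0,0,0,0,0],[0.8,0,0,0,0,0,0]]]'
python3 - <<'E'
from h import *
d=np.load("wrist10.npz"); c=(d["K"],d["R"],d["t"]); g=np.load("p10.npz");p=g["p"];Rm=g["R"]
def tf(uv,h):
    o,dd=ray("wrist",uv,c); o=Rm.T@(o-p); dd=Rm.T@dd; return ((o+dd*(h-o[2])/dd[2])*1000).round(1)
for uv in((193,139),(585,154),(540,373),(213,345)): print(tf(uv,p[2]-.06))
print("head",tf((279,197),.2239),tf((351,197),.2239),"crack end",tf((325,193),p[2]-.008))
print("floor y",[tf(uv,p[2]-.008) for uv in((229,230),(397,230))])
p,Rm,s=pose();print(p,Rm[2].round(4),s["joint_vel"].round(4),s["width"])
E
```

```text
time: 19.48
tool_pos: [0.4801, -0.3306, 0.2705]
tcp_rot: [1.824, 2.557, -0.001]
wrist_force: [-0.0, -0.5, -1.9]
width: 0.296
[ 74.6 -60.6 210.9]
[ 74.9 157.5 210.9]
[-76.3 159.4 210.9]
[-42.9 -60.3 210.9]
head [ 41.9 -19.1 223.9] [ 41.9  19.1 223.9] crack end [ 37.1   6.3 262.9]
floor y [array([ 12.8, -56.8, 262.9]), array([ 12.8,  54.1, 262.9])]
[ 0.48011998 -0.33058044  0.27048487] [-8.e-04  0.e+00 -1.e+00] [ 0.0006  0.      0.0008 -0.0012  0.0003 -0.0003] 0.2963273392689103
```

Centred within about 1 mm, level and still, with a gap of about 14.6 mm.

```bash
python3 -c "
from workcell import bot
print(bot.finish_job())"
```

```text
the job is handed in; nothing more can be done
None
```

I picked up the curing light by its grip and aimed it squarely along the crack in the larger red lamp. I held it about 20 mm off the lens for a little over three seconds. I then carried it over the screen and handed in at about 19.5 s, with the light still gripped over the housing-floor crack.

- **Tail hold:** the commanded pose was met within about 0.5 mm and 0.003 rad. The head was parallel to the lens edges, and did not slip in the grip between lifting and the hold.
- **Final pose:** the light was level within 0.001 rad and still, with its window about 14.6 mm above the crack (the gap is worked out from the arm's height and the given dimensions). Centring was within about 1–2 mm of the tub's edges, and the light was lined up within about 0.5°. Grip opening was steady at 0.296.
- **Contact:** wrist force readings stayed around 1–3 N with the light held, and nothing else looked moved in the pictures.
- **Disagreements:**
  - **Light in the scene camera:** during the tail hold, its underside appeared 1–2.5 pixels (about 2–5 mm) higher than predicted, more at one end. I put this down to the head's bevelled lower edge and the calibration, because the wrist view showed no tilt.
  - **Crack height:** crossing the top and wrist views gave about 58 mm, because those views are nearly parallel. I used the stated 76 mm, which matched the lens sizes.

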